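# Roll a pipe into a vee cradle and clamp it

### The arm

A 7-joint arm with a two-finger parallel gripper is mounted at the origin on a cart in front of the work surface, level with it; the furniture and walls round the work are solid. World frame = base frame: x ahead of the robot, y to its left, z up, the work surface at z = 0. Lengths are in m, angles in rad, forces in N, time in s.
With the tool pointing down it reaches from about 0.425 to 0.95 m from the base axis. Payload 4.7 kg.
Tool frame: the origin (TCP) lies on the centre line of the jaws, within the pads' length; the fingertips stand robot.nose_length ahead of it and the grasp point (between the pads) lies 8 mm behind it (robot.nose_length is the distance from the TCP to the fingertips, in m); z points along the fingers, x is the direction in which the jaws open and shut, and the axes are right-handed (so a half turn about z gives the same grasp; the last joint's range is limited). The gripper opens to 85 mm and grips with 20 to 120 N. Pads are 22 mm wide; open, the fingers measure 114 mm over their backs; the gripper's body (76 mm by 85 mm) begins 54 mm behind the grasp point. The pads swing forward as they close: fully open they stand 13 mm farther back than shut.
Start: joints at [-1.192, 0.469, -0.049, 1.532, 0.024, 1.141, -0.082], TCP at [0.268, 0.62, 0.242] pointing down, gripper open.
Joint ranges: [-2.59, 2.59], [-0.33, 1.99], [-1.39, 1.29], [0.1, 2.45], [-1.04, 4.18], [0.21, 1.99], [-2.66, 2.66]. Speed limits (rad/s): [2.57, 2.57, 3.14, 3.14, 3.14, 3.14, 3.14].

### API

Orientations are given as [roll, pitch, yaw] about the fixed x, y, z axes, in that order (R = Rz(yaw) Ry(pitch) Rx(roll)).
In Python, from plant import robot gives the robot as it stands. Calls block until the motion is done:
- robot.goto(position, orientation): joint-space move of the TCP to a pose.
- robot.move_straight(position, vel=0.15, attitude=None, contact_N=None): straight line of the TCP; attitude=None keeps the orientation; vel is the mean speed in m/s. With contact_N (N) it stops when the force on the tool has changed by that much, and returns True; else False.
- robot.move_joints(angles): joint-space move.
- robot.grip(opening, strength=None): opening from 0.0 (shut) to 1.0 (fully open); strength is the grip in N (None keeps the last); returns when the fingers have stopped.
- robot.sleep(seconds).
- robot.inverse_kinematics(position, orientation): joint angles nearest the present ones, or None.
- robot.sense(): the state.
- robot.grab_frame(name): name is "scene" or "side" or "wrist"; returns a dict with "image" (384x512x3 uint8, red, green, blue), "range_z" (384x512 float32, m along the optical axis (not along the pixel's ray), 0 where there is no reading), "fx", "fy", "cx", "cy" (pixels), "dist_coeffs" ([k1, k2, p1, p2, k3] as OpenCV has them; the pictures are not rectified), "R" (3x3) and "t" (3): a world point X has camera coordinates R X + t. Camera axes: x right, y down, z forward; pixel columns grow to the right and rows downward; lengths in m; the calibration is good to about 2 mm. A picture is of the moment at which its call begins.
A pose or a line that the arm cannot do raises robot.IKError and nothing moves.
- robot.close_job(): hands the job in, once; it reports no verdict.
The state is a dict: "t": time; "joint_pos": joint angles; "joint_velocities": joint speeds; "effort": joint torques, N m; "tcp_pos": TCP position; "tcp_rot": TCP orientation; "wrist_force": force on the tool from outside, world axes, zero at the start; "torque": the same for the moment, N m; "opening": opening from 0.0 (shut) to 1.0 (fully open).
Only numpy, scipy, OpenCV 4.12 (cv2) and the standard library are available. Lean on these libraries where they do the work, as an engineer would, in place of code of your own. Each camera call takes 0.05 s, during which the arm holds its last target.

### The job

Roll the grey pipe gently along the infeed board, without lifting it, until it drops into the vee groove of the cradle, roughly midway along it, and let go so that it settles by itself. Then swing the hold-down clamp over and press its paddle down until the foot bears firmly on the pipe and holds it, pressing with feel and no harder than needed, because the pipe is thin-walled.

Things in the scene. Friction and masses are not known exactly. Their poses are not given: they have to be found in the camera images.
- pipe: Loose plain grey plastic pipe, 28 mm outside diameter, 130 mm long, 0.1 to 0.25 kg, lying on the infeed board. Origin on its axis, half-way along; its own y axis runs along the pipe (it turns about y as it rolls).
- cradle: Fixed vee cradle with infeed board on a dark steel base plate (245 x 150 x 12 mm). Origin on the table under the middle of the vee; z up, x = rolling direction from board to vee, y along the groove. Plywood infeed board: x = -145 to -14 mm, y = -75 to +75 mm, flat top 26 mm above the table, with a stop lip 4 mm higher at its x = -145 mm end.
- vee_seat (a point): Middle of the pipe's axis when the pipe rests fully in the vee: above the cradle's origin, 31.8 mm over the table (8 mm lower than on the board). Axes as the cradle's. The aluminium 90 degree vee starts level with the board at x = -14 mm, bottom at x = 0, 12 mm up; far wall up to 32 mm at x = +20 mm. Once its axis passes x = -14 mm the pipe drops in by itself.
- clamp_stand: Fixed steel stand of the hold-down clamp behind the vee, with two cheeks up to 72 mm above the table; it carries the clamp arm and its foot. Origin 65 mm in +x from the cradle's origin, 12 mm above the table; axes as the cradle's. 52 mm wide along y.
- clamp_hinge (a point): Hinge axis of the clamp arm, 64 mm above the table, running along the cradle's y, 65 mm beyond the vee's middle in +x.
- clamp (a joint): Clamp arm angle: 0 = level, reaching from the hinge over the vee toward the board (cradle -x); positive = raised, 1.57 = upright. Steel bar 18 mm wide, 10 mm thick, 103 mm long. Stiff friction hinge (0.45 N m, about 5 N at the paddle): it stays where left, so pressure put on the pipe remains after letting go.
- clamp_paddle (a point): Middle of the upper face of the arm's rubber paddle (30 mm wide, 67 to 103 mm from the hinge), 87 mm from the hinge and 5 mm off the arm's centre line; the upper face looks to cradle +x when the arm is upright. Pull the arm over and press it down here; 10 to 15 N is enough, over 20 N is too much.
- clamp_foot_stem (a point): On the arm's underside, 65 mm from the hinge, where the screwed rubber foot (18 mm wide) comes out. The foot's setting differs from job to job and is not measured: its face stands 6 to 16 mm below the underside, so it meets the seated pipe at an arm angle between about -0.13 and +0.06. Find it by feel; the rubber gives about 1 mm per 10 N.
Things that resemble listed ones, but are neither listed nor needed, are in the scene too. Leave any yellow look-alike of the pipe alone.

How it is judged:
By the outcome, as a careful person would: the job done as asked, in the order asked, and still so for the second after the job is handed in, with the robot touching nothing.
It also fails if it takes over 56 s, if anything falls off the work surface, if the arm or the gripper's body presses on something with over 40 N, if the wrist force passes 120 N, or if a joint passes its speed limit or range.

## Working session

There is one attempt and no reset: what is moved stays moved. The work goes in short steps, each a Python script; the robot and the scene stay as the last script left them, time stands still between calls to the robot, and variables do not carry over. Pictures are saved under pics/ and viewed, and the job is handed in when it is done.

```bash
ls; mkdir -p pics; cat > h.py <<'E'
import numpy as np, cv2
from plant import robot
def snap(n,f):
    d=robot.grab_frame(n); cv2.imwrite(f'pics/{f}.png',d['image'][:,:,::-1]); np.savez(f'pics/{f}.npz',**{k:np.array(v) for k,v in d.items()}); return d
def load(f): return np.load(f'pics/{f}.npz')
def ray(d,uv):
    K=np.array([[d['fx'],0,d['cx']],[0,d['fy'],d['cy']],[0,0,1]],float)
    p=cv2.undistortPoints(np.array(uv,float).reshape(-1,1,2),K,np.array(d['dist_coeffs'],float)).reshape(-1,2)
    r=np.c_[p,np.ones(len(p))]; R=np.array(d['R']);t=np.array(d['t'])
    return -R.T@t, r@R
def plane(d,uv,z):
    o,r=ray(d,uv); s=(z-o[2])/r[:,2]; return o+s[:,None]*r
def depth(d,uv):
    o,r=ray(d,uv); Z=np.array([d['range_z'][int(round(v)),int(round(u))] for u,v in uv]); return o+Z[:,None]*r
E
python3 - <<'E'
from h import *
for n in('scene','side','wrist'):
    d=snap(n,n+'0'); print(n,-np.array(d['R']).T@d['t'])
print(robot.nose_length); s=robot.sense(); print(s)
E
```

```text
pics
scene [ 0.12238513 -0.88555547  0.65301149]
side [ 0.1882106  -1.00426636  0.58007144]
wrist [0.1959028 0.6499952 0.3715639]
0.011
{'t': 0.15, 'joint_pos': array([-1.1919554 ,  0.46927427, -0.04858588,  1.53340099,  0.02410588,
        1.14098813, -0.08227232]), 'joint_velocities': array([ 7.02375960e-05, -2.40090359e-03, -1.20447982e-03, -5.00192489e-03,
        1.61510674e-03,  3.86316127e-04,  9.93184252e-05]), 'effort': array([-2.60676916e-04, -5.10765016e+01, -4.71204647e-02, -2.37979835e+01,
        1.07178750e-02,  5.35461164e-03, -5.31388821e-06]), 'tcp_pos': array([0.26748532, 0.61928445, 0.2414981 ]), 'tcp_rot': array([3.14153802e+00, 1.48413235e-03, 1.16310261e+00]), 'wrist_force': array([-0.48789432, -0.53965337,  1.14656843]), 'torque': array([-0.02827408, -0.02687729, -0.02425533]), 'opening': 1.0015383705496834}
```

View pics/scene0.png

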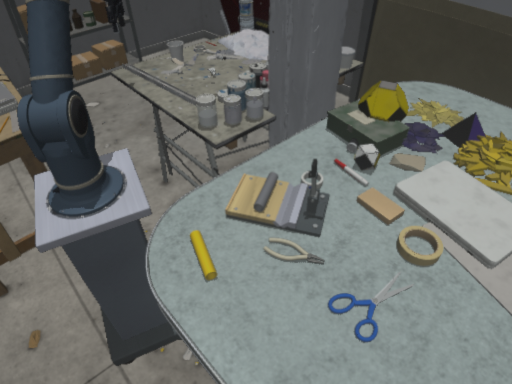

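View pics/side0.png

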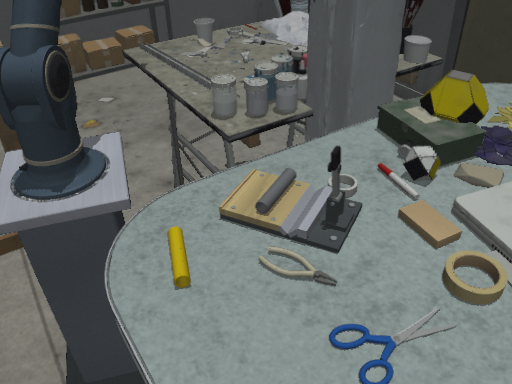

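View pics/wrist0.png

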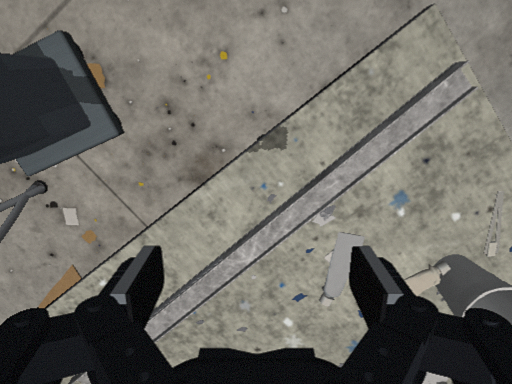

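Both views show the same layout. The grey pipe lies on the plywood board, at scene (266,192) and side (277,190). The vee is to its right and the clamp arm stands upright at side (335,180). The yellow look-alike lies on the table at side (178,257). The only pipe matching the description is the grey one on the board, so I'll confirm it in a crop and measure.

```bash
python3 - <<'E'
from h import *
for n,(x0,y0,x1,y1) in {'side':(210,135,370,255),'scene':(215,145,345,242)}.items():
    im=cv2.imread(f'pics/{n}0.png')[y0:y1,x0:x1]; 
    cv2.imwrite(f'pics/{n}0c.png',cv2.resize(im,None,fx=5,fy=5,interpolation=cv2.INTER_CUBIC))
d=load('side0')
for n,uv in dict(plateL=(222,212),pipe=(277,190),board=(250,190),pillar=(320,100),pillarR=(360,80),clamp=(336,160),plateR=(350,235)).items(): print(n,depth(d,[uv])[0].round(3))
E
```

```text
plateL [ 0.321 -0.296  0.017]
pipe [ 0.431 -0.306  0.05 ]
board [ 0.391 -0.256  0.026]
pillar [0.699 0.095 0.025]
pillarR [ 0.759 -0.011  0.117]
clamp [ 0.512 -0.386  0.149]
plateR [ 0.537 -0.421 -0.002]
```

View pics/side0c.png

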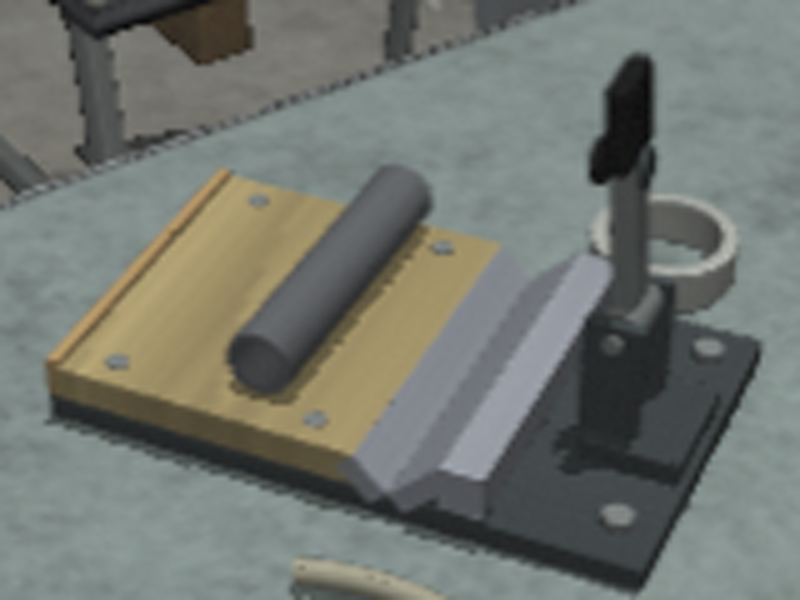

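View pics/scene0c.png

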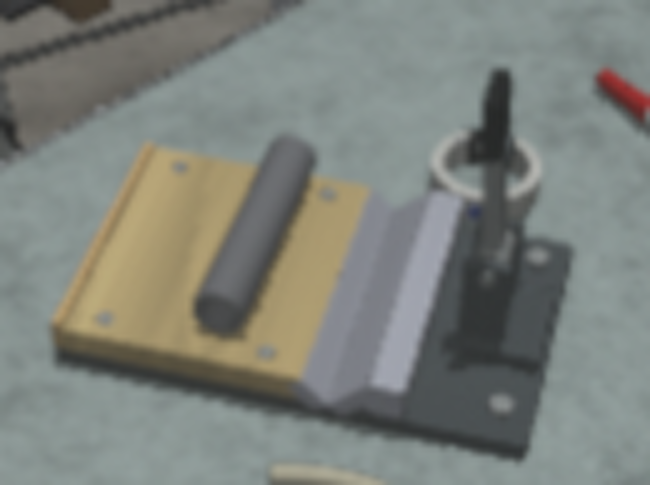

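```bash
python3 - <<'E'
from h import *
cr={'side':(210,135,dict(lipN=(50,362),lipF=(228,172),vF=(500,243),vN=(345,458),wF=(608,255),wN=(443,470)), [(262,360),(405,190)], [(620,587),(760,345)]),
 'scene':(215,145,dict(lipN=(55,327),lipF=(148,145),vF=(368,186),vN=(300,380),wF=(463,197),wN=(373,388)),[(218,310),(295,155)],[(522,455),(572,245)])}
for n,(x0,y0,c,p,b) in cr.items():
    d=load(n+'0'); f=lambda q:[(q[0]-2)/5+x0,(q[1]-2)/5+y0]
    P={}
    for k,q in c.items():
        z=.030 if 'lip' in k else .026 if k[0]=='v' else .032
        P[k]=plane(d,[f(q)],z)[0][:2]; print(n,k,P[k].round(4))
    # frame fit: local coords
    L={'lipN':(-.145,-.075),'lipF':(-.145,.075),'vF':(-.014,.075),'vN':(-.014,-.075)}
    A=np.array([L[k] for k in L]);B=np.array([P[k] for k in L])
    Ac=A-A.mean(0);Bc=B-B.mean(0);U,S,V=np.linalg.svd(Ac.T@Bc);R=(U@V).T
    t=B.mean(0)-R@A.mean(0); print('origin',t.round(4),'yaw',np.arctan2(R[1,0],R[0,0]),'res',(A@R.T+t-B).round(4).tolist())
    ends=plane(d,[f(q) for q in p],.040)[:,:2]; print('pipe ends local',((ends-t)@R).round(4).tolist())
    print('w', [((P[k]-t)@R).round(4).tolist() for k in('wF','wN')])
    print('base', ((plane(d,[f(q) for q in b],.012)[:,:2]-t)@R).round(4).tolist())
E
```

```text
side lipN [ 0.3177 -0.2955]
side lipF [ 0.422  -0.1903]
side vF [ 0.5141 -0.2737]
side vN [ 0.4076 -0.3826]
side wF [ 0.5487 -0.3042]
side wN [ 0.4363 -0.4074]
origin [ 0.4726 -0.3407] yaw -0.7673694881006304 res [[-0.0016, 0.0015], [-0.0018, 0.0042], [0.0005, -0.0033], [0.0029, -0.0023]]
pipe ends local [[-0.0631, -0.0513], [-0.06, 0.0778]]
w [[0.0294, 0.0792], [0.0202, -0.0732]]
base [[0.0928, -0.0841], [0.0975, 0.0726]]
scene lipN [ 0.3182 -0.2955]
scene lipF [ 0.4209 -0.1876]
scene vF [ 0.5143 -0.2725]
scene vN [ 0.4112 -0.3816]
scene wF [ 0.5511 -0.3104]
scene wN [ 0.4369 -0.4075]
origin [ 0.4742 -0.3386] yaw -0.7519625010853718 res [[-0.0011, 0.0011], [-0.0014, 0.0029], [0.0009, -0.0018], [0.0016, -0.0022]]
pipe ends local [[-0.0647, -0.0517], [-0.0572, 0.0748]]
w [[0.0369, 0.0732], [0.0198, -0.0758]]
base [[0.095, -0.0817], [0.0983, 0.0724]]
```

```bash
python3 - <<'E'
from h import *
for n in('scene','side'):
    d=load(n+'0'); vv,uu=np.mgrid[0:384:2,0:512:2]; uv=np.c_[uu.ravel(),vv.ravel()]
    Z=d['range_z'][uv[:,1],uv[:,0]]; o,r=ray(d,uv); P=o+Z[:,None]*r; P=P[Z>0]
    for lo,hi in((.1,.2),(.2,.4),(.4,.7),(.7,1.2)):
        m=(P[:,2]>lo)&(P[:,2]<hi)&(np.hypot(P[:,0],P[:,1])<1.1)&(np.hypot(P[:,0],P[:,1])>.3)
        q=P[m]; 
        if len(q): rr=np.hypot(q[:,0],q[:,1]); i=rr.argsort()[:3]; print(n,lo,hi,len(q),q[i].round(2).tolist(), q.min(0).round(2),q.max(0).round(2))
E
```

```text
scene 0.1 0.2 816 [[0.42, 0.14, 0.1], [0.43, 0.13, 0.1], [0.43, 0.13, 0.1]] [ 0.42 -0.39  0.1 ] [1.04 0.35 0.2 ]
scene 0.2 0.4 1323 [[0.23, 0.55, 0.31], [0.25, 0.55, 0.3], [0.23, 0.55, 0.29]] [ 0.23 -0.02  0.2 ] [0.89 0.68 0.4 ]
scene 0.4 0.7 25 [[0.71, 0.04, 0.4], [0.71, 0.04, 0.4], [0.72, 0.03, 0.4]] [ 0.71 -0.02  0.4 ] [0.79 0.04 0.41]
side 0.1 0.2 1355 [[0.42, 0.14, 0.1], [0.42, 0.18, 0.1], [0.44, 0.19, 0.1]] [ 0.42 -0.39  0.1 ] [1.04 0.34 0.2 ]
side 0.2 0.4 1046 [[0.25, 0.58, 0.24], [0.24, 0.58, 0.24], [0.68, 0.13, 0.29]] [ 0.24 -0.02  0.2 ] [0.89 0.58 0.32]
```

```bash
python3 - <<'E'
from h import *
s=robot.sense(); q0=s['joint_pos']
robot.move_straight([.198,.459,.33],vel=.25); 
q=robot.sense()['joint_pos']; print(robot.sense()['tcp_pos'],robot.sense()['tcp_rot'],q)
# destination high above pipe
a=np.arctan2(-.27,.42)
for yaw in (-.76,-.76+np.pi,-.76+np.pi/2,-.76-np.pi/2):
    print(yaw,robot.inverse_kinematics([.42*.95,-.27*.95,.33],[np.pi,0,yaw]))
print(robot.sense()['t'])
E
```

```text
[0.19823178 0.45943932 0.32954536] [-3.14157067e+00  3.71708491e-05  1.16293785e+00] [-1.18458728  0.11420438 -0.06968078  1.81497235  0.00844452  1.2127374
 -0.09383752]
-0.76 [-0.36334189  0.0506293   0.89982308  1.90497491 -0.04245085  1.20542343
 -0.20896775]
2.3815926535897933 None
0.8107963267948965 [ 0.16988607  0.05426523  0.33034368  1.88387107 -0.01883044  1.20644416
  1.31728517]
-2.3307963267948963 [-0.54747822  0.05939227  1.10457329  1.9098455  -0.05679712  1.20556304
 -1.75410513]
1.0833
```

```bash
python3 - <<'E'
from h import *
robot.goto([.40,-.255,.33],[np.pi,0,.81])
d=snap('wrist','w1'); print(robot.sense()['tcp_pos'],robot.sense()['t'],robot.sense()['wrist_force'])
E
```

```text
[ 0.40057752 -0.25414362  0.32993322] 3.7583 [ 0.6369062  -0.75911937 -1.12623919]
```

View pics/w1.png

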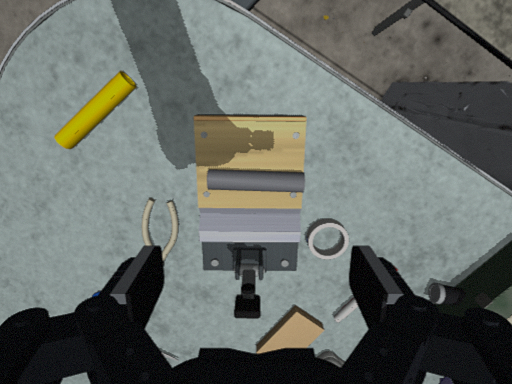

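The top view shows the board at about (195–307, 115–208), the pipe at (208–304, 180) shifted toward +y, the vee at row 225, and the clamp upright at (247,290). I'll enlarge it and measure.

```bash
python3 - <<'E'
from h import *
im=cv2.imread('pics/w1.png')[105:285,170:340]; cv2.imwrite('pics/w1c.png',cv2.resize(im,None,fx=3.3,fy=3.3,interpolation=cv2.INTER_CUBIC))
E
```

```text
(no output)
```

View pics/w1c.png

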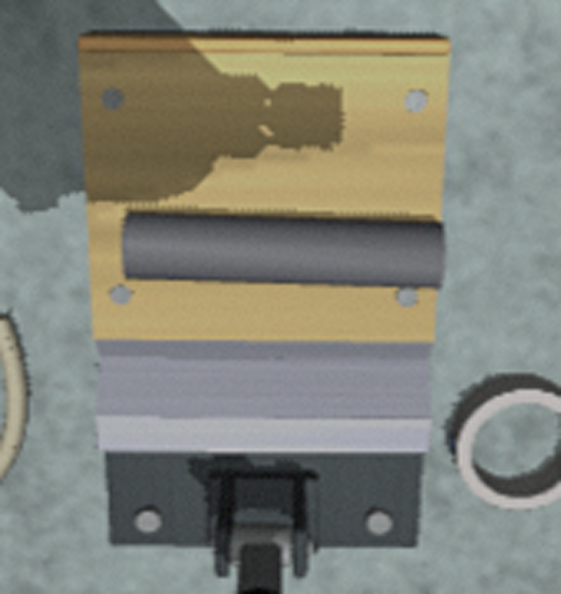

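```bash
cat >> h.py <<'E'
def fit(A,B):
    A=np.array(A);B=np.array(B);Ac=A-A.mean(0);Bc=B-B.mean(0);U,S,V=np.linalg.svd(Ac.T@Bc);R=(U@V).T
    t=B.mean(0)-R@A.mean(0); return R,t,A@R.T+t-B
E
python3 - <<'E'
from h import *
d=load('w1'); f=lambda q:[(q[0]-1.15)/3.3+170,(q[1]-1.15)/3.3+105]
c=[((80,39),.030,(-.145,-.075)),((449,39),.030,(-.145,.075)),((94,341),.026,(-.014,-.075)),((435,341),.026,(-.014,.075)),((98,452),.032,(.020,-.075)),((428,452),.032,(.020,.075)),((110,546),.012,(.1,-.075)),((416,546),.012,(.1,.075))]
W=[plane(d,[f(q)],z)[0,:2] for q,z,_ in c]
R,t,res=fit([l for *_,l in c[:4]],W[:4]); print(t,np.arctan2(R[1,0],R[0,0]),res.round(4).tolist())
print(((np.array(W)-t)@R).round(4).tolist())
P=plane(d,[f(q) for q in((124,246),(441,254))],.040)[:,:2]; print('mid',((P-t)@R).round(4).tolist())
for e in [((124,213),(441,222)),((124,278),(441,287))]:
  print('edge',((plane(d,[f(q) for q in e],.040)[:,:2]-t)@R).round(4).tolist())
E
```

```text
[ 0.47465815 -0.33626388] -0.7613654049946298 [[-0.0017, -0.0011], [0.001, 0.0011], [0.0, -0.0], [0.0007, 0.0]]
[[-0.1446, -0.0731], [-0.145, 0.0735], [-0.014, -0.075], [-0.0144, 0.0745], [0.037, -0.0748], [0.0366, 0.0729], [0.0981, -0.0755], [0.0977, 0.0724]]
mid [[-0.0618, -0.0577], [-0.0587, 0.0731]]
edge [[-0.0758, -0.0571], [-0.0724, 0.0724]]
edge [[-0.0479, -0.0584], [-0.0443, 0.0738]]
```

Cradle origin is about (0.4746, -0.3365) with yaw -0.761. The pipe is at cradle x ≈ -60 mm, y ≈ +9 mm, skewed about 1.3°. First I'll nudge its +y end to centre it, sliding it on the board with shut fingers.

```bash
cat >> h.py <<'E'
O=np.array([.4746,-.3365]); YAW=-.761
RC=np.array([[np.cos(YAW),-np.sin(YAW)],[np.sin(YAW),np.cos(YAW)]])
def w(x,y,z): return [*(O+RC@np.array([x,y])),z]
def loc(p): return np.r_[(np.array(p)[:2]-O)@RC,p[2]]
TY=YAW+np.pi/2
E
python3 - <<'E'
from h import *
robot.grip(0.0,20); print(robot.nose_length, robot.sense()['opening'])
robot.goto(w(-.060,.112,.14),[np.pi,0,TY])
robot.move_straight(w(-.060,.112,.046),vel=.1)
print(loc(robot.sense()['tcp_pos']),robot.sense()['t'])
snap('side','s2'); 
im=cv2.imread('pics/s2.png')[120:260,200:380]; cv2.imwrite('pics/s2c.png',cv2.resize(im,None,fx=4,fy=4,interpolation=cv2.INTER_CUBIC))
E
```

```text
0.011 0.0015714620711713347
[-0.05945857  0.11217639  0.04660695] 6.5083
```

View pics/s2c.png

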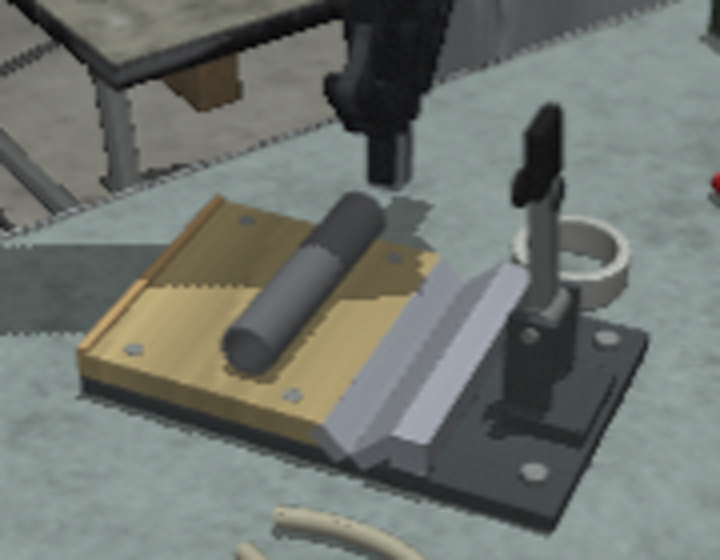

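The shut fingertips hang just beyond the pipe's far end, at crop (390,187). I'll check the tip height by projecting it, then push.

```bash
python3 - <<'E'
from h import *
d=load('s2'); K=np.array([[d['fx'],0,d['cx']],[0,d['fy'],d['cy']],[0,0,1]],float)
for z in(.025,.035,.045):
    p,_=cv2.projectPoints(np.array([w(-.06,.112,z),w(-.049,.0975,z)]),cv2.Rodrigues(np.array(d['R']))[0],np.array(d['t'],float),K,np.array(d['dist_coeffs'],float)); print(z,((p.reshape(-1,2)-[200,120])*4+1.5).round().tolist())
f0=robot.sense()['wrist_force']
print(robot.move_straight(w(-.060,.080,.046),vel=.03)); s=robot.sense(); print(loc(s['tcp_pos']),s['wrist_force']-f0)
snap('side','s3')
im=cv2.imread('pics/s3.png')[120:260,200:380]; cv2.imwrite('pics/s3c.png',cv2.resize(im,None,fx=4,fy=4,interpolation=cv2.INTER_CUBIC))
E
```

```text
0.025 [[388.0, 199.0], [396.0, 217.0]]
0.035 [[388.0, 183.0], [397.0, 201.0]]
0.045 [[389.0, 167.0], [397.0, 185.0]]
False
[-0.05999601  0.08001948  0.04598104] [0.21790142 0.04097247 0.20610008]
```

View pics/s3c.png

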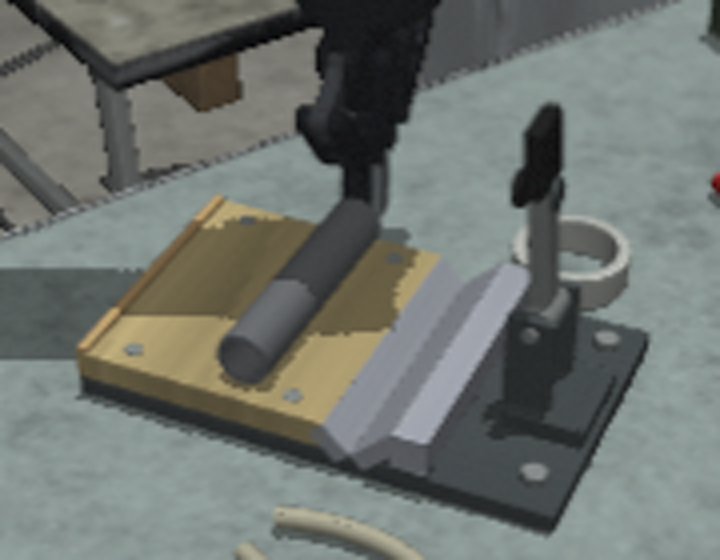

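```bash
python3 - <<'E'
from h import *
robot.move_straight(w(-.060,.095,.046),vel=.1)
robot.move_straight(w(-.060,.095,.16),vel=.2)
robot.move_straight(w(-.102,.0,.20),vel=.2)
robot.grip(0.75)
s=robot.sense(); print(loc(s['tcp_pos']),s['t'],s['opening'])
d=snap('wrist','w4'); snap('side','s4')
E
```

```text
[-1.01985612e-01  1.04486064e-05  1.99987626e-01] 10.175 0.7469190295876008
```

View pics/w4.png

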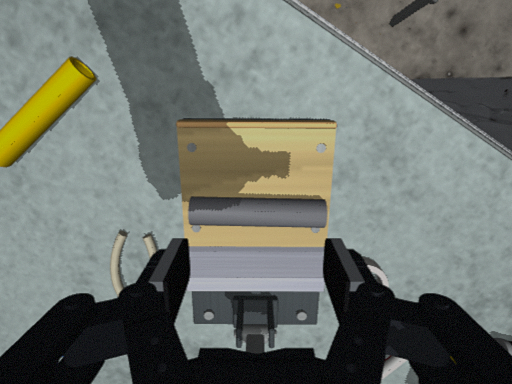

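The pipe (189–326, row 212) is now centred on the board (182–332). Next I'll come down behind it with both fingertips and roll it.

```bash
python3 - <<'E'
from h import *
d=load('w4'); print('pipe',loc(np.r_[plane(d,[(257.5,212)],.042)[0]]),'ends',[loc(p) for p in plane(d,[(189,211),(326,213)],.04)])
robot.move_straight(w(-.102,.0,.042),vel=.12,contact_N=6)
s=robot.sense(); print(loc(s['tcp_pos']),s['t'],s['wrist_force'])
snap('side','s5')
im=cv2.imread('pics/s5.png')[120:260,200:380]; cv2.imwrite('pics/s5c.png',cv2.resize(im,None,fx=4,fy=4,interpolation=cv2.INTER_CUBIC))
E
```

```text
pipe [-0.06020881  0.00150145  0.042     ] ends [array([-0.06040942, -0.06494455,  0.04      ]), array([-0.05834109,  0.06811313,  0.04      ])]
[-1.01505181e-01  1.00815148e-04  4.25593901e-02] 11.7417 [-0.16920307 -0.03189367 -0.37887306]
```

View pics/s5c.png

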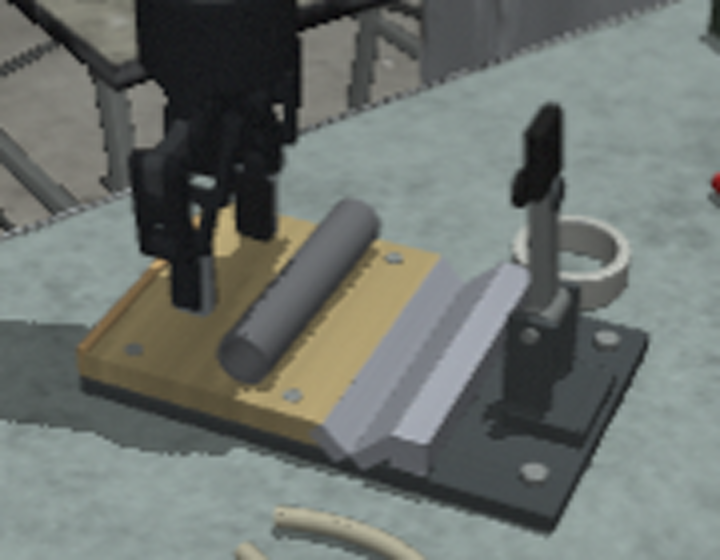

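```bash
python3 - <<'E'
from h import *
d=load('s5'); K=np.array([[d['fx'],0,d['cx']],[0,d['fy'],d['cy']],[0,0,1]],float)
for z in(.028,.034,.040,.046):
    p,_=cv2.projectPoints(np.array([w(-.091,-.046,z),w(-.113,-.046,z)]),cv2.Rodrigues(np.array(d['R']))[0],np.array(d['t'],float),K,np.array(d['dist_coeffs'],float)); print(z,((p.reshape(-1,2)-[200,120])*4+1.5).round().tolist())
E
```

```text
0.028 [[205.0, 342.0], [165.0, 331.0]]
0.034 [[204.0, 332.0], [164.0, 321.0]]
0.04 [[204.0, 322.0], [163.0, 311.0]]
0.046 [[203.0, 312.0], [163.0, 301.0]]
```

```bash
python3 - <<'E'
from h import *
r=robot.move_straight(w(-.102,.0,.033),vel=.03,contact_N=4)
s=robot.sense(); print(r,loc(s['tcp_pos']),s['t'],s['wrist_force'])
z=.033 
if r:
    z=s['tcp_pos'][2]+.004; robot.move_straight(w(-.102,.0,z),vel=.05)
snap('side','s6')
im=cv2.imread('pics/s6.png')[120:260,200:380]; cv2.imwrite('pics/s6c.png',cv2.resize(im,None,fx=4,fy=4,interpolation=cv2.INTER_CUBIC))
E
```

```text
False [-1.02154779e-01 -5.69983760e-05  3.27686539e-02] 12.2417 [ 0.27390768  0.06901748 -0.39483567]
```

View pics/s6c.png

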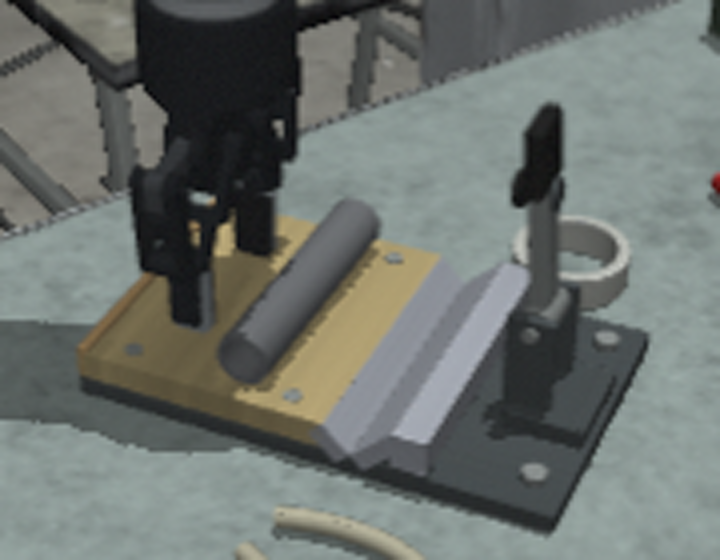

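```bash
python3 - <<'E'
from h import *
r=robot.move_straight(w(-.060,.0,.033),vel=.03)
s=robot.sense(); print(r,loc(s['tcp_pos']),s['t'],s['wrist_force'])
snap('side','s7a')
r=robot.move_straight(w(-.0375,.0,.033),vel=.02)
s=robot.sense(); print(r,loc(s['tcp_pos']),s['t'],s['wrist_force'])
robot.sleep(.3)
a=snap('side','s7')['image'];b=cv2.imread('pics/s7a.png')
im=np.hstack([b[130:250,215:370],cv2.imread('pics/s7.png')[130:250,215:370]]); cv2.imwrite('pics/s7c.png',cv2.resize(im,None,fx=2.5,fy=2.5,interpolation=cv2.INTER_CUBIC))
E
```

```text
False [-6.01650020e-02  1.18975356e-05  3.30066618e-02] 13.8417 [-0.52432588  0.0393763  -0.75144238]
False [-3.76649598e-02 -1.99582938e-06  3.29735360e-02] 15.1667 [-0.26487222 -0.17948363  0.17733304]
```

View pics/s7c.png

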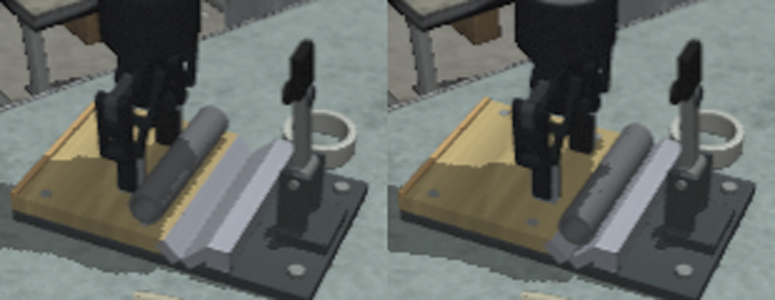

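The pipe has dropped into the vee and the fingers are clear behind it. I'll back off, shut the gripper and check the seating.

```bash
python3 - <<'E'
from h import *
robot.move_straight(w(-.055,.0,.033),vel=.08)
robot.move_straight(w(-.055,.0,.25),vel=.25)
robot.grip(0)
snap('wrist','w8'); d=snap('side','s8'); print(robot.sense()['t'],robot.sense()['wrist_force'])
im=np.hstack([cv2.imread('pics/w8.png')[130:384,140:380],cv2.resize(cv2.imread('pics/s8.png')[130:250,215:370],None,fx=254/120,fy=254/120)]); cv2.imwrite('pics/w8c.png',cv2.resize(im,None,fx=1.4,fy=1.4,interpolation=cv2.INTER_CUBIC))
E
```

```text
17.625 [-0.58480457 -0.03905045 -0.06788579]
```

View pics/w8c.png

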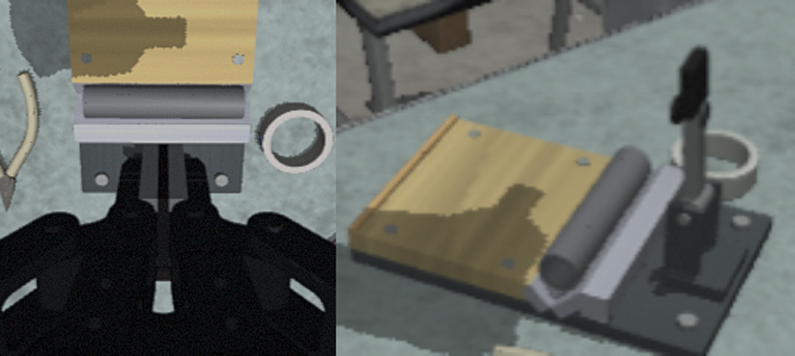

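Seated level and centred in the vee: ends at crop 83 and 245, against vee ends at 75 and 250. Now I'll swing the clamp, with the shut fingers behind the paddle and the tip's leading corner following the arc.

```bash
cat >> h.py <<'E'
def tcp_for(th,r=.087):
    x=.065-r*np.cos(th)+.005*np.sin(th); z=.064+r*np.sin(th)+.005*np.cos(th)
    return w(x+.011,0,z+.011)
E
python3 - <<'E'
from h import *
rot=[np.pi,0,TY]
robot.move_straight(w(.11,0,.25),vel=.3)
robot.move_straight(w(.11,0,.160),vel=.2)
f0=robot.sense()['wrist_force']
r=robot.move_straight(w(.065,0,.160),vel=.05,contact_N=3.5)
s=robot.sense(); print(r,loc(s['tcp_pos']),s['wrist_force']-f0,s['t'])
snap('side','s9')
im=cv2.imread('pics/s9.png')[100:250,200:380]; cv2.imwrite('pics/s9c.png',cv2.resize(im,None,fx=4,fy=4,interpolation=cv2.INTER_CUBIC))
E
```

```text
True [7.16978433e-02 3.77676382e-05 1.59836194e-01] [-0.77209849 -0.29755028  0.12609891] 19.65
```

View pics/s9c.png

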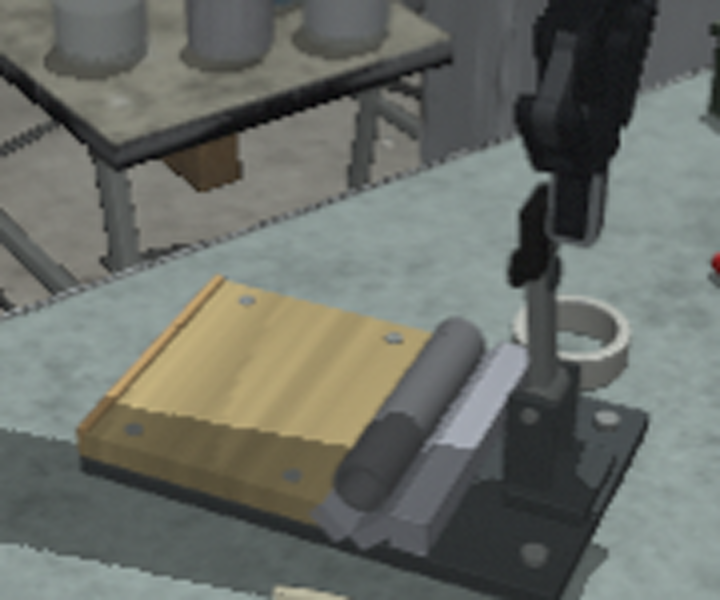

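Contact is on the +x side of the paddle, at crop (548,215). Following the arc down.

```bash
python3 - <<'E'
from h import *
f0=robot.sense()['wrist_force']; 
for th in np.arange(1.4,.34,-.15):
    robot.move_straight(tcp_for(th),vel=.07)
    s=robot.sense(); print(round(th,2),loc(s['tcp_pos']).round(3),(s['wrist_force']-f0).round(1),round(s['t'],2))
    if np.linalg.norm(s['wrist_force']-f0)>16: print('STOP');break
snap('side','s10')
im=cv2.imread('pics/s10.png')[100:250,200:380]; cv2.imwrite('pics/s10c.png',cv2.resize(im,None,fx=4,fy=4,interpolation=cv2.INTER_CUBIC))
E
```

```text
1.4 [ 0.067 -0.     0.162] [ 0.8 -0.8 -0.2] 19.95
1.25 [0.053 0.    0.159] [ 1.6 -0.8  1.4] 20.28
1.1 [0.041 0.    0.155] [0.5 0.2 2. ] 20.62
0.95 [0.029 0.    0.148] [0.3 0.5 1.6] 20.95
0.8 [0.019 0.    0.14 ] [ 0.3 -0.8  0.1] 21.28
0.65 [ 0.009 -0.     0.131] [-0.1 -0.4  0. ] 21.62
0.5 [ 0.001 -0.     0.121] [0.1 0.1 0.3] 21.95
0.35 [-0.005 -0.     0.109] [-0.7  0.2 -0.4] 22.28
```

View pics/s10c.png

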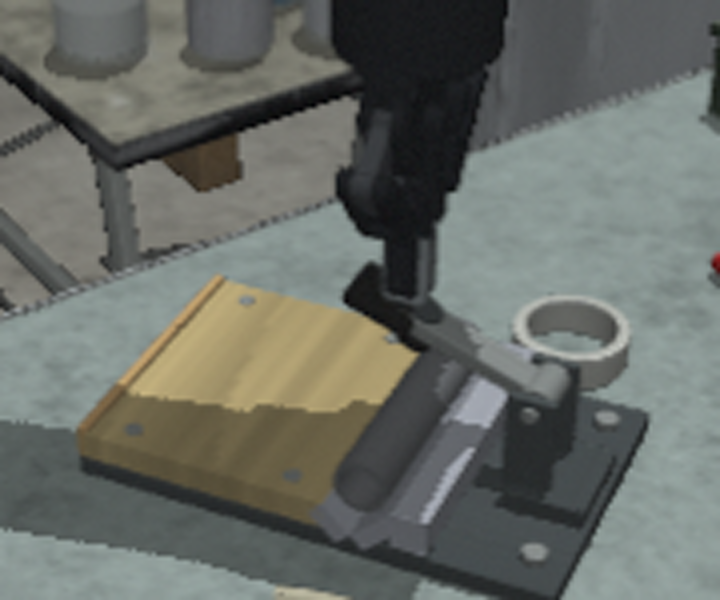

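The arm is over at about 0.35 rad with no load. I'll re-centre on the paddle and press in small steps, watching the force.

```bash
cat >> h.py <<'E'
def fz(n=6):
    a=[]
    for _ in range(n): robot.sleep(.015); a.append(robot.sense()['wrist_force'][2])
    return np.mean(a),np.std(a)
E
python3 - <<'E'
from h import *
p=robot.sense()['tcp_pos']
robot.move_straight([p[0],p[1],.125],vel=.15)
robot.move_straight(w(-.020,0,.125),vel=.15)
b,sd=fz(10); print('base',b,sd,robot.sense()['t'])
np.save('base.npy',b)
robot.move_straight(w(-.020,0,.112),vel=.1,contact_N=12)
z=.112; 
while z>.0605:
    st=.002 if z>.091 else .001
    z-=st
    hit=robot.move_straight(w(-.020,0,z),vel=.02,contact_N=9)
    m,sd=fz(5); s=robot.sense(); F=m-b
    print(round(z,4),round(s['tcp_pos'][2],4),'F',round(F,1),round(sd,1),hit,round(s['t'],2))
    if F>9 or hit: break
E
```

```text
base -0.08502710588362858 0.38442751447296264 23.0
0.11 0.1101 F 0.6 0.4 False 23.62
0.108 0.1081 F 3.5 0.5 False 23.95
0.106 0.106 F 3.4 0.3 False 24.28
0.104 0.1039 F 2.5 0.6 False 24.62
0.102 0.1019 F 2.2 0.5 False 24.95
0.1 0.0998 F 2.5 0.1 False 25.28
0.098 0.0979 F 2.4 0.2 False 25.62
0.096 0.0959 F 2.1 0.7 False 25.95
0.094 0.0939 F 2.4 0.3 False 26.28
0.092 0.0919 F 2.3 0.2 False 26.62
0.09 0.0899 F 2.5 0.3 False 26.95
0.089 0.089 F 2.8 0.3 False 27.28
0.088 0.0879 F 3.6 0.4 False 27.62
0.087 0.0869 F 2.7 0.8 False 27.95
0.086 0.086 F 3.0 0.2 False 28.28
0.085 0.085 F 3.0 0.3 False 28.62
0.084 0.0839 F 3.2 0.3 False 28.95
0.083 0.0829 F 3.2 0.3 False 29.28
0.082 0.0819 F 3.2 0.4 False 29.62
0.081 0.0809 F 0.6 0.8 False 29.95
0.08 0.0802 F 1.6 0.5 False 30.28
0.079 0.0793 F 3.0 0.4 False 30.62
0.078 0.0782 F 4.4 0.5 False 30.95
0.077 0.0771 F 3.8 0.4 False 31.28
0.076 0.0761 F 4.4 0.4 False 31.62
0.075 0.075 F 4.5 0.3 False 31.95
0.074 0.0739 F 4.2 0.3 False 32.28
0.073 0.0731 F 5.7 0.4 False 32.62
0.072 0.0725 F 8.5 0.5 False 32.95
0.071 0.0719 F 11.6 0.2 False 33.28
```

The foot met the pipe at TCP z ≈ 0.073; force is now 11.6 N and rising at about 3 N per mm commanded. One small step more.

```bash
python3 - <<'E'
from h import *
b=float(np.load('base.npy'))
robot.move_straight(w(-.020,0,.0705),vel=.01,contact_N=4)
m,sd=fz(8); print('F',m-b,sd,robot.sense()['tcp_pos'])
robot.sleep(.2); print(fz(5)[0]-b)
robot.move_straight(w(-.020,0,.10),vel=.06)
robot.move_straight(w(-.06,0,.26),vel=.25)
print(robot.sense()['t'],fz(4)[0]-b)
snap('wrist','w11'); snap('side','s11'); snap('scene','c11')
im=np.hstack([cv2.resize(cv2.imread('pics/w11.png')[110:290,140:380],(340,255)),cv2.resize(cv2.imread('pics/s11.png')[130:250,215:370],None,fx=255/120,fy=255/120)]); cv2.imwrite('pics/w11c.png',cv2.resize(im,None,fx=1.18,fy=1.18,interpolation=cv2.INTER_CUBIC))
E
```

```text
F 14.307202864989149 0.5377482291075854 [ 0.46016607 -0.32270241  0.07176732]
14.184321200093729
35.4 -0.34004480895723266
```

View pics/w11c.png

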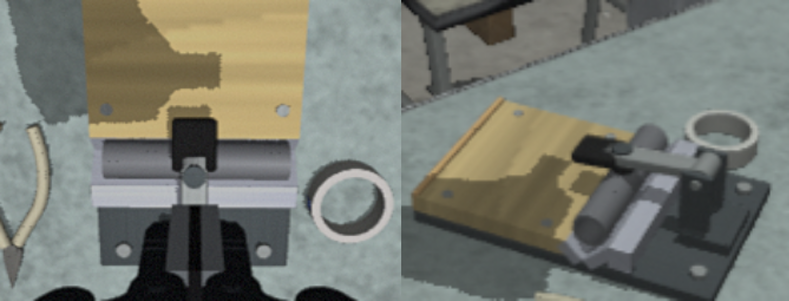

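The clamp arm lies level over the pipe with its foot on it. The pipe is seated (crop 102–290, vee 92–298), and the robot is clear of everything. Handing in.

```bash
python3 - <<'E'
from h import *
robot.close_job()
E
```

```text
the job is handed in; nothing more can be done
```

The pipe is seated in the vee groove and clamped. I handed the job in at about 35 s of the 56 s allowed.

- **Centring:** The pipe lay about 9 mm off-centre, so I first slid it along its length on the board with shut fingertips.
- **Rolling:** Two fingertips then rolled it slowly (0.02–0.03 m/s) until it dropped into the vee on its own, with the fingers clear behind it.
- **Clamping:** I swung the clamp over and pressed the paddle in 1–2 mm steps. The hinge alone took about 3–4.5 N. The foot met the pipe when the tool was at z ≈ 73 mm, and I stopped at about 14.2 N, within the advised 10–15 N.
- **Last checks:** The final pictures show the pipe level and within about 1–2 mm of the vee's middle. The clamp arm is down on it and the robot is well clear.
- **Disagreements:**
  - The paddle was touched about 9 mm farther toward the vee than I had computed.
  - The part-open fingertips stood about 10 mm higher than the nose length suggests. I lowered the tool before rolling to make up for it.
- **Not checked:** I did not measure the force left on the pipe after letting go. It relies on the hinge friction to hold.

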